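Take the screw cap off a desk fan's blades

ROBOT

A 7-joint arm with a two-finger parallel gripper is mounted at the origin on a cart in front of the work surface, level with it; the furniture and walls round the work are solid. World frame = base frame: x ahead of the robot, y to its left, z up, the work surface at z = 0. Lengths are in m, angles in rad, forces in N, time in s.
With the tool pointing down it reaches from about 0.425 to 0.925 m from the base axis. Payload 6.8 kg.
Tool frame: the origin (TCP) lies on the front face of the gripper's body, between the roots of the fingers; the fingertips stand 80 mm ahead of it and the grasp point (between the pads) lies 61 mm ahead of it; z points along the fingers, y is the line along which they close (so a half turn about z gives the same grasp; the last joint's range is limited). The gripper opens to 88 mm and grips with 3 to 60 N. Pads are 20 mm wide; open, the fingers measure 115 mm over their backs; the gripper's body (75 mm by 178 mm) begins 61 mm behind the grasp point.
Start: joints at [1.095, 0.477, 0.022, 1.555, -0.011, 1.109, -0.083], TCP at [0.243, -0.63, 0.303] pointing down, gripper open.
Joint ranges: [-2.96, 2.96], [-0.34, 2.1], [-1.41, 1.46], [0.24, 2.44], [-1.37, 4.51], [0.17, 1.92], [-2.96, 2.96]. Speed limits (rad/s): [2.39, 2.39, 3.14, 3.14, 3.14, 3.14, 3.14].

INTERFACE

Orientations are given as a 3x3 rotation matrix whose columns are the frame's x, y, z axes.
In Python, from cell import read_state, snapshot, hand_in gives the robot as it stands.
- The arm moves only by the tool carry_out, never from a script. Its argument "deltas" is a list of rows, each a list of 3 entries, a list of its own where there are three numbers: the shift along the tool's x, y, z in mm, then the turn about the tool's z in rad, then the closure in counts, from 0 (fully open) to 255 (shut). In form: [[[dx, dy, dz], roll, gripper], ...]. A call has 1 to 12 rows; each row shifts and turns the commanded pose from where the row before left it, along the tool's axes as they then stand; what a row does not reach is not made up. A row lasts 1/8 s, in which the tool goes at most 62.5 mm and 10.7 degrees, less where a joint would pass 70% of its speed; a pose out of reach is approached as far as the arm can. A call is refused whole if a number of a shift passes 62.5 or a number of a turn 0.188, either way. A call with a gripper value outside its range is refused whole. The fingers move at their own pace and stop on an object; the grip force is fixed at half the most. Time passes only in rows, so rows that do not move let the fingers close. It gives the time, the measured TCP pose, the force, the opening and the grip force at its end, in the units of the state.
- read_state(): the state, without advancing time (a new reading comes with each control period).
- snapshot(name): name is "scene" or "side" or "wrist"; returns a dict with "image" (400x640x3 uint8, red, green, blue), "fx", "fy", "cx", "cy" (pixels), "R" (3x3) and "t" (3): a world point X has camera coordinates R X + t; the wrist camera has in their place "mount" (4x4, takes a point from camera to tool coordinates, whose origin is the TCP and whose axes are the flange's). Camera axes: x right, y down, z forward; pixel columns grow to the right and rows downward; lengths in m; the calibration is good to about 2 mm. A picture is of the moment at which its call begins: read the wrist's pose just before it. There is no depth.
- hand_in(): hands the job in; it is judged then, once.
The state is a dict: "t": time; "q": joint angles; "joint_vel": joint speeds; "joint_torque": joint torques, N m; "eef_pos": TCP position; "tcp_rot": TCP orientation; "force": force on the tool from outside, world axes, zero at the start; "wrist_torque": the same for the moment, N m; "opening": finger opening in m; "finger_force": force on a finger pad.
Only numpy, scipy, OpenCV 4.12 (cv2) and the standard library are available. Lean on these libraries where they do the work, as an engineer would, in place of code of your own. Each camera call takes 0.05 s, during which the arm holds its last target. There are 200 camera calls.

TASK

The desk fan's grille is off so that its blades can be washed. First push the blades round by hand through one whole turn, either way, to make sure that nothing catches; then unscrew the cap that holds them - its thread may be right- or left-handed, so try it both ways - and lift the cap straight up off the stud. Finish while still holding the cap in the gripper, upright and still, at least 6 cm above where it sat, without disturbing the other things on the worktop; mind the wall cabinet overhead.

Things in the scene. Friction and masses are not known exactly. Their poses are not given: they have to be found in the camera images.
- fan: White desk fan, standing fast with its head facing straight up, front grille off. Origin: centre of its underside, on the blades' vertical axis; z up. Round drum, open on top, 239 mm across outside, 222 inside, rim 76 mm above the worktop, closed 28 mm up by the rear grille. Tilt pivots reach 134 mm from the axis along +y and -y. Under the hub the motor, 92 mm across at the rear grille.
- rotor (a joint): Angle of the blades about the fan's upright axis (rad): 0 at the start, growing counter-clockwise seen from above, no stops. They stay where left; stiff (0.35 N m, about 4.5 N pushed 80 mm from the axis). Turning the cap the wrong way turns them too.
- blade_0 (a point): Middle of a blade, 80 mm from the axis and 78 mm above the worktop, on the fan's +x side at rotor 0; turns with the blades. Three grey pitched blades 120 degrees apart reach 98 mm from the axis, fill 64 to 92 mm above the worktop (counter-clockwise edge high) and 30 degrees either side of the middle. The gaps are open down to the rear grille: shut fingers put 20 mm down there, 80 mm from the axis, push a blade round.
- blade_1 (a point): middle of the next blade counter-clockwise, likewise
- blade_2 (a point): middle of the third blade, likewise
- hub_top (a point): centre of the hub's flat top, 90 mm above the worktop, under the cap; the hub is 62 mm across. From it rises the threaded stud, 24 mm high, part of the hub. Note: wall cabinets hang over the back of the worktop, their lower front edge at x = 0.63 m, 0.64 m above the worktop; a high elbow can strike them, so lift no higher than needed or draw the cap towards the robot once it is off.
- cap: Black fluted screw cap that holds the blades on, 50 mm across, 34 mm high, 45 g, on the blade axis. Origin: centre of its underside, 91 mm above the worktop while screwed on; z up. Thread: right-handed (loosens counter-clockwise seen from above) on some of these fans, left-handed on others; nothing outside shows which. It cannot be pulled off while screwed on.
- cap_grip (a point): Point on the cap's axis 16 mm above its underside, to grip at; moves with it. Coarse thread: turned the loosening way relative to the blades the cap climbs 1.2 mm in the first 50 degrees and is off the thread between 55 and 125 degrees (aim at 80 to 90); then it lifts straight up. Turned the other way it binds within 10 degrees and drags the blades round. Play: 2 mm up and down, 1.5 mm sideways.
- grille: the fan's front grille, a white wire disc 238 mm across and 22 mm high, lying flat on the worktop; origin at the centre of its underside. Not to be disturbed.
- screwdriver: black-handled screwdriver, 180 mm long and 26 mm thick, lying on the worktop; origin below its middle, x axis along it. Not to be disturbed.
- staple_remover: small black staple remover, 26 x 60 x 30 mm; origin at the centre of its underside. Not to be disturbed.
- binder_clip: black binder clip standing on its spine, 19 x 41 x 54 mm; origin at the centre of its underside. Not to be disturbed.
- eraser: eraser, 22 x 56 x 13 mm; origin at the centre of its underside. Not to be disturbed.
- pen_blue: ball pen, 148 x 11 x 11 mm, lying on the worktop; origin below its middle. Not to be disturbed.

How it is judged:
On the way, in this order (a step that is already met when the one before it is completed fails the run):
1. the blades have been pushed round one whole turn, either way ((value of joint rotor above 6.2 rad or value of joint rotor below -6.2 rad)), for 0.1 s.
2. the cap is unscrewed and lifted at least 5 cm (z of cap in the frame of fan above 0.141 m), for 0.2 s.
At the end, for the whole second after the job is handed in: The cap is held by the fingers at least 5 cm above where it sat on the hub, upright within 20 degrees, still, and touching nothing of the fan (z of cap in the frame of fan above 0.141 m and contact force between cap and the fingers above 1 N and contact force between cap and fan below 0.1 N and angle between cap's own z axis and vertical below 0.35 rad and linear speed of cap below 0.05 m/s); the arm keeps its last pose, push and grip.
It fails at once if the grille, screwdriver, staple remover, binder clip, eraser or pen is pushed more than 3 cm (distance of any of grille, screwdriver, staple_remover, binder_clip, eraser, pen_blue from where it was at the start of the episode above 0.03 m).
It also fails if it takes over 64 s, if anything falls off the work surface, if the arm or the gripper's body presses on something with over 40 N, if the wrist force passes 120 N, or if a joint passes its speed limit or range.

## Working session

There is one attempt and no reset: what is moved stays moved. The work goes in short steps, Python scripts to look and compute and a tool call to move; the robot and the scene stay as the last step left them, time stands still between calls to the robot, and variables do not carry over. Pictures are saved under pics/ and viewed, at most 10 in all, crops included, and the job is handed in when it is done.

Besides the shell and the picture viewer there is one more tool, called after "Call:" as a command line: name --argument value ..., lists and objects as JSON in quotes. carry_out: Moves the arm, as the interface text tells. Its arguments: {"type":"object","properties":{"deltas":{"type":"array"}},"required":["deltas"]}

```bash
mkdir -p pics; ls
cat > h.py <<'E'
import numpy as np, cv2
from cell import read_state, snapshot, hand_in
def snap(n,f):
    s=read_state(); d=snapshot(n); cv2.imwrite('pics/'+f,cv2.cvtColor(d['image'],cv2.COLOR_RGB2BGR))
    if n=='wrist':
        T=np.eye(4);T[:3,:3]=s['tcp_rot'];T[:3,3]=s['eef_pos'];C=T@np.array(d['mount'])
        R=C[:3,:3].T;t=-R@C[:3,3]
    else: R=np.array(d['R']);t=np.array(d['t'])
    K=np.array([[d['fx'],0,d['cx']],[0,d['fy'],d['cy']],[0,0,1]])
    np.savez('pics/'+f+'.npz',K=K,R=R,t=t); return d
def load(f): z=np.load('pics/'+f+'.npz'); return z['K'],z['R'],z['t']
def onz(f,uv,z):
    K,R,t=load(f);o=-R.T@t;d=R.T@np.linalg.solve(K,[*uv,1]);return o+d*(z-o[2])/d[2]
def tri(l):
    A=0;b=0
    for f,uv in l:
        K,R,t=load(f);o=-R.T@t;d=R.T@np.linalg.solve(K,[*uv,1]);d/=np.linalg.norm(d);P=np.eye(3)-np.outer(d,d);A=A+P;b=b+P@o
    return np.linalg.solve(A,b)
def proj(f,X):
    K,R,t=load(f);p=K@(R@np.array(X)+t);return p[:2]/p[2]
E
python3 - <<'E'
from h import *
for n in['scene','side']:
    d=snap(n,n+'.png')
a=cv2.imread('pics/scene.png');b=cv2.imread('pics/side.png')
cv2.imwrite('pics/both.png',cv2.resize(np.vstack([a,b]),None,fx=.75,fy=.75))
for n in['scene.png','side.png']:
    K,R,t=load(n);print(n,K[0,0],-R.T@t,R[2])
s=read_state();print(s)
E
```

```text
pics
scene.png 364.2546209120531 [0.18063357 0.80376201 1.0456064 ] [ 0.34327374 -0.59766428 -0.72454161]
side.png 478.0461132951822 [ 0.30890039 -1.01409751  1.14445972] [ 0.22437596  0.66945649 -0.70815495]
{'t': 0.1, 'q': array([ 1.09492899,  0.47770089,  0.02237238,  1.55631897, -0.01149259,
        1.10931978, -0.0830839 ]), 'joint_vel': array([ 0.00101656, -0.00175027,  0.00013823, -0.0023541 ,  0.00139719,
        0.00153355, -0.00098081]), 'joint_torque': array([ 3.77132077e-03, -5.84087992e+01,  1.53953254e+00, -2.73313880e+01,
       -5.42623666e-02,  1.31167163e-02,  9.13875328e-05]), 'eef_pos': array([ 0.24251917, -0.62949241,  0.30180472]), 'tcp_rot': array([[ 9.33127530e-01,  3.59544869e-01, -7.07633803e-04],
       [ 3.59545539e-01, -9.33126405e-01,  1.45549819e-03],
       [-1.36994881e-04, -1.61259201e-03, -9.99998690e-01]]), 'force': array([-0.81246704, -1.38440669,  1.00906029]), 'wrist_torque': array([0.03705157, 0.03381968, 0.02311133]), 'finger_force': 0.0, 'opening': 0.0878479144641893}
```

View pics/scene.png

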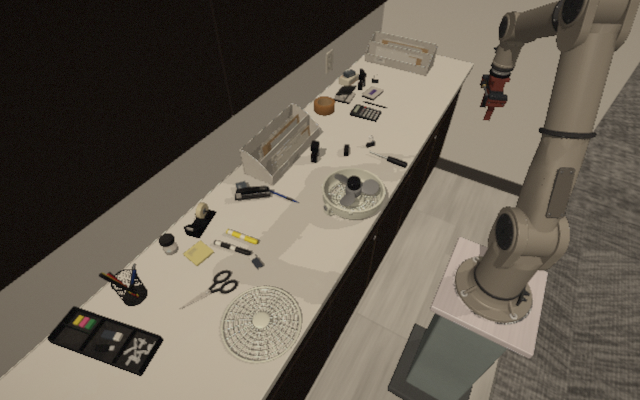

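View pics/side.png

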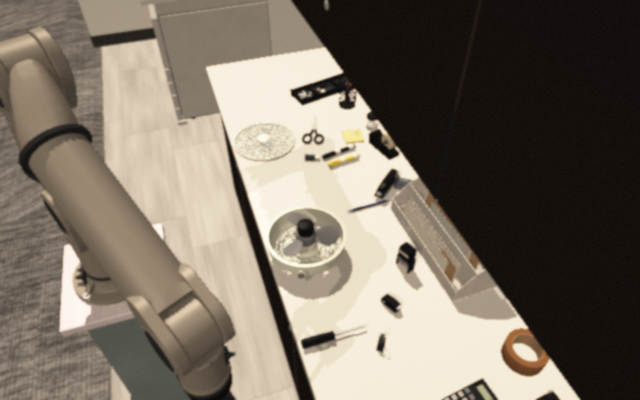

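The scene view shows the fan at about (354,192) with its cap at about (354,184). In the side view the fan is at (306,237) and the cap at (306,226). The cabinet is dark overhead. Next I'll enlarge both.

Run:
```python
from h import *
a=cv2.imread('pics/scene.png')[150:230,310:400];b=cv2.imread('pics/side.png')[195:285,256:356]
a=cv2.resize(a,(400,356),interpolation=cv2.INTER_CUBIC);b=cv2.resize(b,(400,360),interpolation=cv2.INTER_CUBIC)[:356]
cv2.imwrite('pics/c1.png',cv2.convertScaleAbs(np.hstack([a,b]),alpha=1.3,beta=25))
print(tri([('scene.png',(354,184)),('side.png',(306,225))]))
```

```text
[ 0.5607194  -0.10100996  0.10677971]
```

View pics/c1.png

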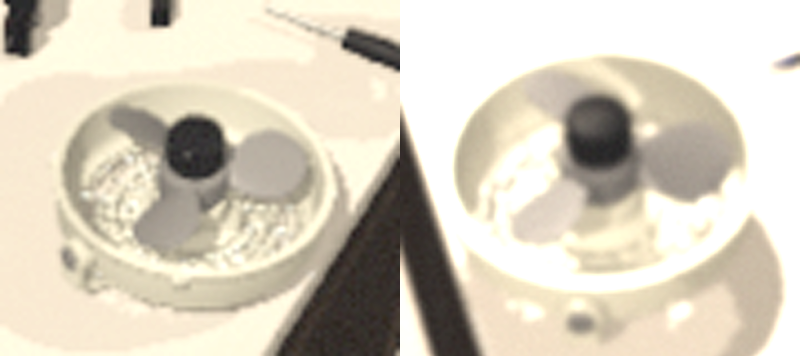

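The crop shows the cap top at scene (353.4,180.8) and side (305.3,223). The blade middles are at scene (370.8,186.7), (347,200), (341,177.5) and side (327,234.5), (293,247.5), (295,217.5).

Run:
```python
from h import *
P=tri([('scene.png',(353.4,180.8)),('side.png',(305.3,223))]);print(P)
for f,l in (('scene.png',[(370.8,186.7),(347.1,200),(340.8,177.5)]),('side.png',[(327.3,234.5),(293,247.5),(294.8,217.5)])):
    for uv in l:
        Q=onz(f,uv,.078);d=Q-P;print(f,Q.round(3),np.hypot(*d[:2]).round(3),np.degrees(np.arctan2(d[1],d[0])).round())
for uv in[(376,160),(404,163)]:print(onz('scene.png',uv,.01))
```

```text
[ 0.56162659 -0.10248644  0.11908993]
scene.png [ 0.506 -0.147  0.078] 0.071 -141.0
scene.png [ 0.551 -0.04   0.078] 0.064 99.0
scene.png [ 0.628 -0.134  0.078] 0.073 -26.0
side.png [ 0.621 -0.131  0.078] 0.066 -26.0
side.png [ 0.511 -0.146  0.078] 0.067 -139.0
side.png [ 0.549 -0.033  0.078] 0.07 100.0
[ 0.57907888 -0.37732778  0.01      ]
[ 0.46619105 -0.4210772   0.01      ]
```

Call:
carry_out --deltas '[[[40, -31, 0], 0, 255], [[40, -31, 0], 0, 255], [[40, -31, 0], 0, 255], [[40, -31, 0], 0, 255], [[40, -31, 0], 0, 255], [[40, -31, 0], 0, 255], [[40, -31, 0], 0, 255], [[40, -31, 0], 0, 255], [[40, -31, 0], 0, 255], [[40, -31, 0], 0, 255], [[40, -31, 0], 0, 255], [[0, 0, 0], 0, 255]]'

```text
t: 1.6
eef_pos: [0.5324, -0.1488, 0.3024]
tcp_rot: [[0.93, 0.367, 0.0], [0.367, -0.93, 0.002], [0.001, -0.002, -1.0]]
force: [-0.2, -0.4, 1.0]
opening: 0.0001
finger_force: 0.0
```

Run:
```python
from h import *
snap('wrist','w1.png');s=read_state();print(s['t'],s['q'],s['eef_pos'],s['tcp_rot'],s['force'],s['wrist_torque'])
```

```text
1.65 [ 0.35538656  0.28905725 -0.23039486  1.83885854  0.07569903  1.02283467
 -1.10428628] [ 0.53119717 -0.15155618  0.3022813 ] [[ 9.31672268e-01  3.63299414e-01 -5.67110620e-04]
 [ 3.63299731e-01 -9.31672108e-01  6.22806464e-04]
 [-3.02095924e-04 -7.86282647e-04 -9.99999645e-01]] [-1.02927095 -0.91888286 -0.95266479] [-0.03690413  0.01748466 -0.02350667]
```

View pics/w1.png

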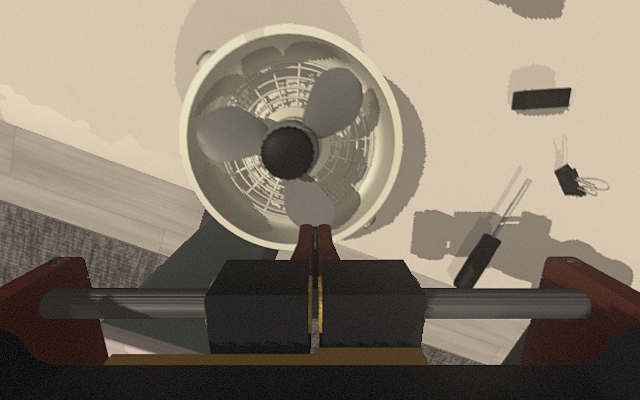

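The wrist view shows the cap top centred at (288,153), radius 26 px. The rim circle runs x 180–403 and y 25–249, so its centre is (291,137). The blade middles are at (337,100), (230,134) and (310,203).

Run:
```python
from h import *
print(tri([('scene.png',(353.4,180.8)),('side.png',(305.3,223)),('w1.png',(288,153))]))
P=onz('w1.png',(288,153),.125);print(P,onz('w1.png',(291.5,137),.076), np.hypot(*(onz('w1.png',(180,137),.076)-onz('w1.png',(403,137),.076))[:2]))
C=P
for uv in[(337,100),(230,134),(310,203)]:
    d=onz('w1.png',uv,.078)-C;print(np.hypot(*d[:2]),np.degrees(np.arctan2(d[1],d[0])))
for X in ([.561,-.103,.125],[.561,-.103,.076]):print([proj(f,X).round(1) for f in('scene.png','side.png','w1.png')])
```

```text
[ 0.56153156 -0.1061266   0.11907707]
[ 0.56199573 -0.11048749  0.125     ] [ 0.57197066 -0.10598405  0.076     ] 0.23712972099748403
0.06720689170173177 -22.788215491077874
0.06665046541458061 99.198024247247
0.0646034196325516 -141.58472725530925
[array([353.4, 179.4]), array([304.7, 222. ]), array([279.9, 151. ])]
[array([352.5, 188.9]), array([305.2, 233.2]), array([285.4, 145.7])]
```

Run:
```python
from h import *
print(read_state()['eef_pos']);snap('wrist','w2.png');print(read_state()['eef_pos'])
def rim(f):
    g=cv2.imread('pics/'+f,0)
    m=((g<75)).astype(np.uint8);m[222:]=0
    n,l,s,c=cv2.connectedComponentsWithStats(cv2.morphologyEx(m,cv2.MORPH_OPEN,np.ones((9,9))))
    for i in range(1,n):
        if s[i,4]>800 and 200<c[i][0]<400: print(f,s[i],c[i])
rim('w1.png');rim('w2.png')
for z in(.125,.12):print(onz('w2.png',(288,153),z))
print(onz('w2.png',(291.5,137),.076))
```

```text
[ 0.53119717 -0.15155618  0.3022813 ]
[ 0.53043577 -0.15341778  0.30223561]
w1.png [ 261  127   53   52 2273] [287.7949846  152.51693797]
w2.png [ 258  124   53   53 2292] [284.79930192 149.84685864]
[ 0.56078892 -0.11366043  0.125     ]
[ 0.56003799 -0.11344378  0.12      ]
[ 0.57071609 -0.10926617  0.076     ]
```

Run:
```python
from h import *
for i in range(4):
    f='w3.png';snap('wrist',f);print(read_state()['eef_pos'])
g=cv2.imread('pics/w3.png',0)
m=(g<75).astype(np.uint8);m[222:]=0
n,l,s,c=cv2.connectedComponentsWithStats(cv2.morphologyEx(m,cv2.MORPH_OPEN,np.ones((9,9))))
for i in range(1,n):
    if s[i,4]>800 and 200<c[i][0]<400:
        print(s[i],c[i]);u=c[i];P=onz('w3.png',u,.125);print(P,onz('w3.png',u+[3.5,-16],.076))
        print(tri([('scene.png',(353.4,180.8)),('side.png',(305.3,223)),('w3.png',u)]))
s=read_state();print(s['t'],s['tcp_rot'])
C=np.array([.561,-.104,.125]);print([proj('w3.png',C+[0,0,dz]) for dz in(0,-.049)])
```

```text
[ 0.53004926 -0.15444931  0.30227155]
[ 0.52990052 -0.154979    0.30236682]
[ 0.52990739 -0.15505676  0.30243864]
[ 0.52997231 -0.15499912  0.30254289]
[ 254  121   53   53 2297] [280.54680017 146.83369613]
[ 0.56253002 -0.10943718  0.125     ] [ 0.57286865 -0.10378592  0.076     ]
[ 0.56173075 -0.10553868  0.11887113]
1.9 [[ 9.34038127e-01  3.57172954e-01 -5.07685468e-04]
 [ 3.57172721e-01 -9.34038223e-01 -4.95373571e-04]
 [-6.51131674e-04  2.81366403e-04 -9.99999748e-01]]
[array([274.28923531, 146.26444447]), array([280.57705144, 141.55578026])]
```

```bash
cat >> h.py <<'E'
def arc(C,r,th0,step,n):
    "tool-frame rows (mm) round centre C from the present pose, fixed orientation, waypoints th0, th0+step.."
    s=read_state();R=s['tcp_rot'];p=s['eef_pos'][:2]*1000;out=[]
    for k in range(n):
        th=np.radians(th0+k*step);w=1000*(np.array(C)+r*np.array([np.cos(th),np.sin(th)]))
        d=np.r_[w-p,0];v=(R.T@d).round();v[2]=0;out.append(v[:2].astype(int).tolist());p=p+(R@v)[:2]
    print(out)
E
python3 - <<'E'
from h import *
for uv in[(274,180),(322,130),(243,150)]:print(onz('scene.png',uv,0),onz('scene.png',uv,.15))
arc((.562,-.106),.08,-82,-12,1)
E
```

```text
[ 0.89577802 -0.05440654  0.        ] [0.79318524 0.06870411 0.15      ]
[ 0.89946415 -0.45967585  0.        ] [ 0.79634257 -0.27842631  0.15      ]
[ 1.13071551 -0.14455957  0.        ] [ 0.99441921 -0.0085158   0.15      ]
[[30, 44]]
```

Call:
carry_out --deltas '[[[15, 22, 0], 0, 255], [[15, 22, 0], 0, 255], [[0, 0, 0], 0, 255], [[0, 0, 0], 0, 255], [[0, 0, 40], 0, 255], [[0, 0, 40], 0, 255], [[0, 0, 30], 0, 255], [[0, 0, 0], 0, 255], [[0, 0, 0], 0, 255]]'

```text
t: 3.02
eef_pos: [0.5748, -0.1836, 0.194]
tcp_rot: [[0.933, 0.36, 0.002], [0.36, -0.933, -0.0], [0.001, 0.001, -1.0]]
force: [0.4, 0.0, 0.8]
opening: 0.0005
finger_force: 0.0
```

Run:
```python
from h import *
for i in range(1):
    snap('wrist','w4.png');s=read_state();print(s['eef_pos'],s['force'],s['q'])
snap('side','s2.png')
a=cv2.imread('pics/s2.png')[180:300,230:390];b=cv2.imread('pics/w4.png')
a=cv2.resize(a,(533,400),interpolation=cv2.INTER_CUBIC)
cv2.imwrite('pics/c2.png',cv2.resize(np.hstack([a,b]),(800,273)))
```

```text
[ 0.57517486 -0.18377816  0.1944357 ] [-0.05420443 -0.24933666  0.2937497 ] [ 0.35785218  0.48854005 -0.19958727  1.81691713  0.12483741  0.84574779
 -1.10464168]
```

View pics/c2.png

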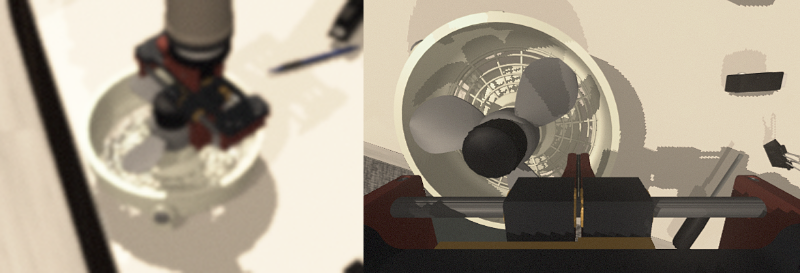

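The pictures show the shut fingers above the gap at −82°, outboard of the cap. In the wrist frame the cap top is at about (191,217).

Call:
carry_out --deltas '[[[0, 0, 22], 0, 255], [[0, 0, 22], 0, 255], [[0, 0, 0], 0, 255], [[0, 0, 0], 0, 255]]'

```text
t: 3.62
eef_pos: [0.5753, -0.1839, 0.1501]
tcp_rot: [[0.933, 0.359, 0.002], [0.359, -0.933, -0.0], [0.002, 0.001, -1.0]]
force: [0.5, 0.0, -0.2]
opening: 0.0005
finger_force: 0.0
```

Run:
```python
from h import *
print(tri([('w3.png',(280.5,147)),('w4.png',(191,217))]),onz('w4.png',(191,217),.125))
s=read_state();print(s['eef_pos'],s['force'])
arc((.562,-.107),.08,-94,-12,33)
```

```text
[ 0.56072524 -0.10812245  0.11170127] [ 0.56759816 -0.11178361  0.125     ]
[ 0.57526314 -0.18391726  0.15006683] [ 0.49683599  0.03413642 -0.19414186]
[[-19, -4], [-14, -9], [-12, -11], [-10, -14], [-6, -15], [-3, -17], [0, -16], [4, -17], [7, -15], [10, -13], [12, -11], [15, -8], [16, -5], [17, -2], [16, 3], [16, 5], [14, 9], [13, 11], [9, 14], [7, 15], [3, 17], [0, 16], [-4, 17], [-7, 15], [-10, 13], [-13, 11], [-15, 8], [-16, 5], [-16, 1], [-17, -2], [-16, -5], [-14, -9], [-12, -11]]
```

Call:
carry_out --deltas '[[[-19, -4, 0], 0, 255], [[-14, -9, 0], 0, 255], [[-12, -11, 0], 0, 255], [[-10, -14, 0], 0, 255], [[-6, -15, 0], 0, 255], [[-3, -17, 0], 0, 255], [[0, -16, 0], 0, 255], [[4, -17, 0], 0, 255]]'

```text
t: 4.62
eef_pos: [0.4818, -0.1106, 0.1501]
tcp_rot: [[0.934, 0.358, 0.002], [0.358, -0.934, -0.002], [0.001, 0.003, -1.0]]
force: [-0.5, -4.3, 0.0]
opening: 0.0
finger_force: 2.3
```

Run:
```python
from h import *
snap('scene','s3.png');s=read_state();print(s['eef_pos'],s['force'],s['tcp_rot'][0])
d=s['eef_pos'][:2]-[.562,-.107];print(np.hypot(*d),np.degrees(np.arctan2(d[1],d[0])))
a=cv2.imread('pics/s3.png')[140:235,300:410]
cv2.imwrite('pics/c3.png',cv2.resize(a,None,fx=5,fy=5,interpolation=cv2.INTER_CUBIC))
```

```text
[ 0.48125706 -0.10786737  0.14986726] [-2.32834477 -1.99533408  1.70471261] [9.32804579e-01 3.60381872e-01 7.23096906e-04]
0.08074759990422202 -179.38453294626584
```

View pics/c3.png

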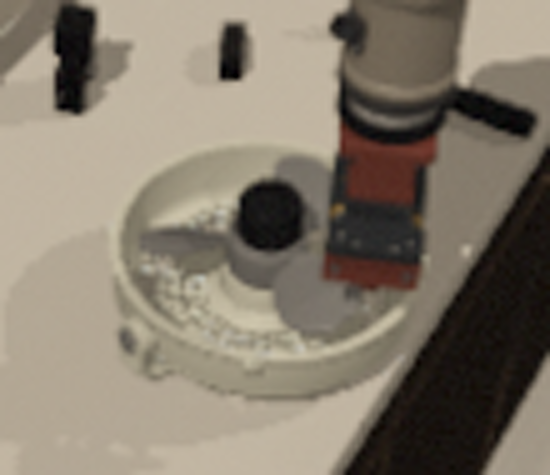

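The crop shows the fingers at about (370,270), pushing. The blades have turned clockwise, and a 4.3 N reaction confirms it, so I'll continue.

Call:
carry_out --deltas '[[[7, -15, 0], 0, 255], [[10, -13, 0], 0, 255], [[12, -11, 0], 0, 255], [[15, -8, 0], 0, 255], [[16, -5, 0], 0, 255], [[17, -2, 0], 0, 255], [[16, 3, 0], 0, 255], [[16, 5, 0], 0, 255], [[14, 9, 0], 0, 255], [[13, 11, 0], 0, 255]]'

```text
t: 5.92
eef_pos: [0.6, -0.0342, 0.1485]
tcp_rot: [[0.933, 0.361, -0.0], [0.361, -0.933, 0.002], [0.0, -0.002, -1.0]]
force: [-2.2, 2.9, 0.4]
opening: 0.0004
finger_force: 1.9
```

Run:
```python
from h import *
s=read_state();print(s['eef_pos'],s['force'],s['q'])
d=s['eef_pos'][:2]-[.562,-.107];a=np.degrees(np.arctan2(d[1],d[0]));print(np.hypot(*d),a)
arc((.562,-.107),.08,a-12,-12,18)
```

```text
[ 0.60004145 -0.03417966  0.14849803] [-2.24446693  2.85072263  0.3641471 ] [ 0.11514389  0.54856038 -0.21284519  1.8473073   0.15735438  0.76221209
 -1.3829009 ]
0.08215810438649541 62.41737191100752
[[8, 15], [7, 15], [3, 17], [0, 17], [-4, 16], [-7, 15], [-10, 13], [-13, 12], [-14, 8], [-16, 5], [-17, 1], [-16, -2], [-16, -5], [-15, -9], [-12, -11], [-10, -14], [-6, -15], [-3, -17]]
```

Call:
carry_out --deltas '[[[8, 15, 0], 0, 255], [[7, 15, 0], 0, 255], [[3, 17, 0], 0, 255], [[0, 17, 0], 0, 255], [[-4, 16, 0], 0, 255], [[-7, 15, 0], 0, 255], [[-10, 13, 0], 0, 255], [[-13, 12, 0], 0, 255], [[-14, 8, 0], 0, 255], [[-16, 5, 0], 0, 255], [[-17, 1, 0], 0, 255], [[-16, -2, 0], 0, 255]]'

```text
t: 7.42
eef_pos: [0.5723, -0.1895, 0.1492]
tcp_rot: [[0.934, 0.358, 0.002], [0.358, -0.934, -0.002], [0.001, 0.002, -1.0]]
force: [4.9, 0.0, -0.2]
opening: -0.0001
finger_force: 2.2
```

Run:
```python
from h import *
s=read_state();print(s['eef_pos'],s['force'],s['q'])
d=s['eef_pos'][:2]-[.562,-.107];a=np.degrees(np.arctan2(d[1],d[0]));print(np.hypot(*d),a)
arc((.562,-.107),.08,a-12,-12,5)
```

```text
[ 0.57225414 -0.18951747  0.14919001] [ 4.85454936  0.0207285  -0.24508126] [ 0.36706482  0.54795557 -0.19983755  1.84498078  0.15226004  0.76118508
 -1.11898971]
0.08315215249830568 -82.91637793872228
[[-15, -9], [-14, -9], [-12, -11], [-10, -14], [-6, -16]]
```

Call:
carry_out --deltas '[[[-15, -9, 0], 0, 255], [[-14, -9, 0], 0, 255], [[-12, -11, 0], 0, 255], [[-10, -14, 0], 0, 255], [[0, 0, 0], 0, 255], [[0, 0, 0], 0, 255], [[6, 8, 0], 0, 255], [[0, 0, -40], 0, 255], [[0, 0, -40], 0, 255], [[0, 0, -60], 0, 0], [[0, 0, 0], 0, 0], [[0, 0, 0], 0, 0]]'

```text
t: 8.93
eef_pos: [0.5182, -0.1713, 0.2882]
tcp_rot: [[0.933, 0.359, -0.001], [0.359, -0.933, 0.0], [-0.001, -0.0, -1.0]]
force: [-0.2, -0.2, -0.4]
opening: 0.0268
finger_force: 0.0
```

Run:
```python
from h import *
for i in range(3): snap('wrist','w5.png')
s=read_state();print(s['t'],s['eef_pos'],s['force'],s['tcp_rot'],s['q'])
```

```text
9.075 [ 0.51752871 -0.17104653  0.28693157] [-0.42583657  0.39490147 -0.13351896] [[ 9.33075713e-01  3.59666240e-01 -3.14811652e-03]
 [ 3.59670550e-01 -9.33078917e-01  9.11436405e-04]
 [-2.60962825e-03 -1.98272397e-03 -9.99994629e-01]] [ 0.40240836  0.29490225 -0.23865563  1.86988159  0.08187874  0.98951678
 -1.07444376]
```

View pics/w5.png

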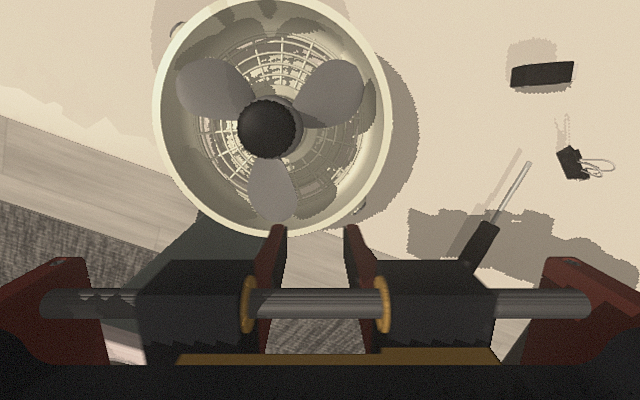

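The wrist view shows the cap top at (266,129). The blade middles are at (335,93), (213,88) and (272,190), and the fingers are clear.

Run:
```python
from h import *
C=onz('w5.png',(266,129),.125);print(C)
for uv in[(335,93),(213,88),(272,190)]:
    d=onz('w5.png',uv,.078)-[.562,-.106,.0];print(np.hypot(*d[:2]),np.degrees(np.arctan2(d[1],d[0])))
for p in [('w3.png',(280.5,147)),('w4.png',(191,217))]:print(tri([p,('w5.png',(266,129))]))
K,R,t=load('w5.png');print(-R.T@t,R[2])
```

```text
[ 0.5614485  -0.11015504  0.125     ]
0.07029138255582626 -44.02307276613352
0.06332944880746467 78.35689802092536
0.06681633753823903 -159.7155860552299
[ 0.56022719 -0.10829818  0.11109353]
[ 0.5600706  -0.1077036   0.11021514]
[ 0.58640737 -0.14473452  0.36883563] [-0.25559667 -0.09600816 -0.96200456]
```

The blades stand about 20° past a whole clockwise turn, so the rotor is at about −6.6 rad. Next I'll centre over the cap.

Call:
carry_out --deltas '[[[31, -22, 0], 0, 0], [[32, -22, 0], 0, 0], [[0, 0, 30], 0, 0], [[0, 0, 27], 0, 0], [[0, 0, 0], 0, 0], [[0, 0, 0], 0, 0], [[0, 0, 0], 0, 0]]'

```text
t: 9.95
eef_pos: [0.5618, -0.1076, 0.2328]
tcp_rot: [[0.933, 0.359, 0.002], [0.359, -0.933, -0.0], [0.002, 0.001, -1.0]]
force: [-0.9, 0.5, -0.1]
opening: 0.0878
finger_force: 0.0
```

Run:
```python
from h import *
for i in range(2): snap('wrist','w6.png')
s=read_state();print(s['t'],s['eef_pos'],s['opening'],s['tcp_rot'][0])
for z in(.092,.125):print(proj('w6.png',[.561,-.107,z]),proj('w6.png',np.r_[s['eef_pos'][:2],z]))
```

```text
10.05 [ 0.56162098 -0.1075543   0.23262923] 0.08746235965160327 [0.93320359 0.35934423 0.00166915]
[313.82379822 209.75535359] [314.72267853 209.31522282]
[313.69885901 224.34989305] [314.7386754  223.84808154]
```

View pics/w6.png

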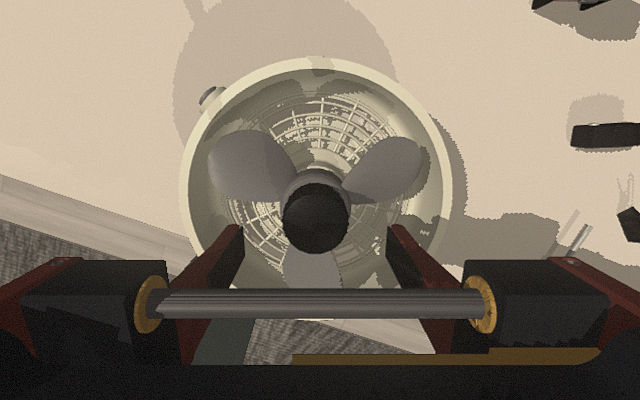

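The cap top is centred at about (317,222), and the tool axis projects to (315,224). That puts the cap about 1 mm off in x and y. I'll descend and grip.

Call:
carry_out --deltas '[[[1, 1, 20], 0, 0], [[0, 0, 20], 0, 0], [[0, 0, 18], 0, 0], [[0, 0, 0], 0, 0], [[0, 0, 0], 0, 0], [[0, 0, 0], 0, 255], [[0, 0, 0], 0, 255], [[0, 0, 0], 0, 255], [[0, 0, 0], 0, 255], [[0, 0, 0], 0, 255]]'

```text
t: 11.3
eef_pos: [0.5625, -0.108, 0.1737]
tcp_rot: [[0.933, 0.36, 0.0], [0.36, -0.933, -0.0], [0.0, 0.0, -1.0]]
force: [0.3, 0.2, -0.0]
opening: 0.0497
finger_force: 30.0
```

Run:
```python
from h import *
s=read_state();print({k:np.round(s[k],4) for k in('t','eef_pos','force','wrist_torque','opening','finger_force','q')})
```

```text
{'t': np.float64(11.3), 'eef_pos': array([ 0.5625, -0.108 ,  0.1737]), 'force': array([ 0.2642,  0.1708, -0.0335]), 'wrist_torque': array([ 0.073 ,  0.0371, -0.0542]), 'opening': np.float64(0.0497), 'finger_force': np.float64(30.0), 'q': array([ 0.2721,  0.4778, -0.2449,  1.9005,  0.159 ,  0.7818, -1.2626])}
```

Call:
carry_out --deltas '[[[0, 0, 0], -0.12, 255], [[0, 0, 0], -0.12, 255], [[0, 0, 0], -0.12, 255], [[0, 0, 0], 0, 255]]'

```text
t: 11.8
eef_pos: [0.5618, -0.1091, 0.1738]
tcp_rot: [[0.748, 0.663, -0.002], [0.663, -0.748, -0.001], [-0.002, -0.0, -1.0]]
force: [-3.8, -2.5, 5.4]
opening: 0.0501
finger_force: 30.0
```

Run:
```python
from h import *
s=read_state();print({k:np.round(s[k],4) for k in('t','eef_pos','force','wrist_torque','opening','finger_force','q')})
R=s['tcp_rot'];print(np.degrees(np.arctan2(R[1,0],R[0,0])))
snap('wrist','w7.png')
a=cv2.imread('pics/w6.png')[40:320,160:480];b=cv2.imread('pics/w7.png')[0:280,160:480]
cv2.imwrite('pics/c7.png',np.hstack([a,b]))
```

```text
{'t': np.float64(11.8), 'eef_pos': array([ 0.5618, -0.1091,  0.1738]), 'force': array([-3.8368, -2.5305,  5.3887]), 'wrist_torque': array([-0.6125,  0.9139, -0.1554]), 'opening': np.float64(0.0501), 'finger_force': np.float64(30.0003), 'q': array([ 0.3395,  0.487 , -0.33  ,  1.8961,  0.2155,  0.7942, -0.9523])}
41.55920255470241
```

View pics/w7.png

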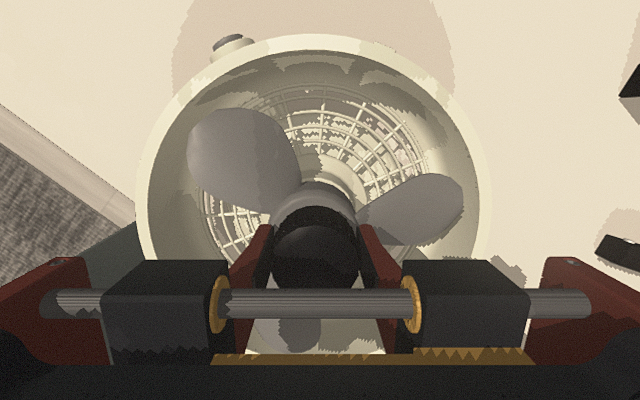

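The wrist view shows the cap between the pads at (317,255). The visible blade middles are at about (243,157) and (412,210), so I can check their angle.

Run:
```python
from h import *
for f,l in(('w6.png',[(250,163),(387,170)]),('w7.png',[(243,157),(412,210)])):
  for uv in l:
    d=onz(f,uv,.078)-[.562,-.108,0];print(f,np.hypot(*d[:2]),np.degrees(np.arctan2(d[1],d[0])))
```

```text
w6.png 0.065408596257657 77.68791648507387
w6.png 0.0673506537874103 -42.546694837384166
w7.png 0.06549861758368586 84.34567284883444
w7.png 0.06548292748236798 -36.86203293634881
```

Call:
carry_out --deltas '[[[0, 0, 0], -0.13, 255], [[0, 0, 0], -0.13, 255], [[0, 0, 0], 0, 255], [[0, 0, 0], 0, 255]]'

```text
t: 12.35
eef_pos: [0.5619, -0.1089, 0.1738]
tcp_rot: [[0.554, 0.833, -0.001], [0.833, -0.554, -0.001], [-0.002, -0.001, -1.0]]
force: [-3.5, -2.7, 5.8]
opening: 0.0502
finger_force: 30.0
```

```bash
cat >> h.py <<'E'
def blades(f,C=(.562,-.108)):
    g=cv2.GaussianBlur(cv2.imread('pics/'+f,0),(5,5),0);K,R,t=load(f);th=np.arange(-180,180,1.);v=[]
    for a in np.radians(th):
        q=[proj(f,[C[0]+r*np.cos(a),C[1]+r*np.sin(a),.078]).round().astype(int) for r in(.06,.07,.08)]
        v.append(np.mean([g[y,x] if 0<=y<250 and 0<=x<640 else np.nan for x,y in q]))
    return th,np.array(v)
def show():
    s=read_state();print({k:np.round(s[k],4) for k in('t','eef_pos','force','wrist_torque','opening','finger_force','q')})
    R=s['tcp_rot'];print('yaw',np.degrees(np.arctan2(R[1,0],R[0,0])))
E
python3 - <<'E'
from h import *
show();snap('wrist','w8.png')
for f in('w6.png','w7.png','w8.png'):
    th,v=blades(f);print(f,list(zip(th[40:300:5].astype(int).tolist(),np.nan_to_num(v[40:300:5]).astype(int).tolist())))
E
```

```text
{'t': np.float64(12.35), 'eef_pos': array([ 0.5619, -0.1089,  0.1738]), 'force': array([-3.5192, -2.6869,  5.834 ]), 'wrist_torque': array([-0.5953,  0.897 , -0.1524]), 'opening': np.float64(0.0502), 'finger_force': np.float64(30.001), 'q': array([ 0.3857,  0.4954, -0.3908,  1.8929,  0.2559,  0.8032, -0.729 ])}
yaw 56.36545373073928
w6.png [(-140, 0), (-135, 0), (-130, 0), (-125, 0), (-120, 0), (-115, 0), (-110, 0), (-105, 0), (-100, 79), (-95, 79), (-90, 64), (-85, 76), (-80, 107), (-75, 129), (-70, 132), (-65, 115), (-60, 99), (-55, 99), (-50, 102), (-45, 103), (-40, 105), (-35, 107), (-30, 108), (-25, 109), (-20, 141), (-15, 185), (-10, 181), (-5, 149), (0, 179), (5, 171), (10, 157), (15, 161), (20, 161), (25, 155), (30, 133), (35, 155), (40, 116), (45, 114), (50, 115), (55, 97), (60, 97), (65, 99), (70, 102), (75, 104), (80, 106), (85, 109), (90, 112), (95, 115), (100, 118), (105, 118), (110, 132), (115, 131)]
w7.png [(-140, 0), (-135, 0), (-130, 0), (-125, 0), (-120, 0), (-115, 0), (-110, 0), (-105, 0), (-100, 0), (-95, 0), (-90, 0), (-85, 0), (-80, 0), (-75, 0), (-70, 0), (-65,
[... 289 characters left out ...]
5, 107), (70, 110), (75, 114), (80, 118), (85, 121), (90, 125), (95, 129), (100, 134), (105, 135), (110, 135), (115, 152)]
w8.png [(-140, 0), (-135, 0), (-130, 0), (-125, 0), (-120, 0), (-115, 0), (-110, 0), (-105, 0), (-100, 0), (-95, 0), (-90, 0), (-85, 0), (-80, 0), (-75, 0), (-70, 0), (-65, 0), (-60, 0), (-55, 0), (-50, 0), (-45, 0), (-40, 111), (-35, 110), (-30, 113), (-25, 116), (-20, 117), (-15, 121), (-10, 122), (-5, 149), (0, 198), (5, 177), (10, 180), (15, 164), (20, 172), (25, 192), (30, 164), (35, 169), (40, 150), (45, 161), (50, 154), (55, 150), (60, 155), (65, 155), (70, 156), (75, 116), (80, 117), (85, 119), (90, 121), (95, 124), (100, 127), (105, 131), (110, 136), (115, 138)]
```

The blades followed the last 15°, so counter-clockwise binds and the thread is left-handed. I'll turn clockwise.

Call:
carry_out --deltas '[[[0, 0, 0], 0.17, 255], [[0, 0, 0], 0.17, 255], [[0, 0, -0.2], 0.17, 255], [[0, 0, -0.2], 0.17, 255], [[0, 0, -0.2], 0.17, 255], [[0, 0, 0], 0, 255], [[0, 0, 0], 0, 255]]'

```text
t: 13.28
eef_pos: [0.5629, -0.1075, 0.1743]
tcp_rot: [[0.99, 0.14, 0.001], [0.14, -0.99, 0.0], [0.001, -0.0, -1.0]]
force: [0.5, 0.3, 1.4]
opening: 0.0499
finger_force: 30.0
```

Run:
```python
from h import *
show();snap('wrist','w9.png')
for f in('w9.png',):
    th,v=blades(f);print(f,list(zip(th[40:330:5].astype(int).tolist(),np.nan_to_num(v[40:330:5]).astype(int).tolist())))
```

```text
{'t': np.float64(13.275), 'eef_pos': array([ 0.5629, -0.1075,  0.1743]), 'force': array([0.506 , 0.3357, 1.4049]), 'wrist_torque': array([ 0.1235,  0.023 , -0.006 ]), 'opening': np.float64(0.0499), 'finger_force': np.float64(30.0003), 'q': array([ 0.2294,  0.4725, -0.1911,  1.9029,  0.1232,  0.7765, -1.4595])}
yaw 8.053519980173883
w9.png [(-140, 0), (-135, 0), (-130, 0), (-125, 0), (-120, 0), (-115, 0), (-110, 0), (-105, 0), (-100, 0), (-95, 0), (-90, 122), (-85, 119), (-80, 124), (-75, 127), (-70, 123), (-65, 129), (-60, 153), (-55, 154), (-50, 138), (-45, 118), (-40, 113), (-35, 114), (-30, 116), (-25, 119), (-20, 121), (-15, 118), (-10, 111), (-5, 115), (0, 208), (5, 189), (10, 174), (15, 220), (20, 178), (25, 152), (30, 169), (35, 148), (40, 129), (45, 147), (50, 156), (55, 144), (60, 157), (65, 155), (70, 148), (75, 129), (80, 122), (85, 124), (90, 125), (95, 130), (100, 136), (105, 141), (110, 0), (115, 0), (120, 0), (125, 0), (130, 0), (135, 0), (140, 0), (145, 0)]
```

Blades stayed put (edges at about −4° and 74°) while the tool turned 48° clockwise, so this is the loosening way. I'll turn another 49°.

Call:
carry_out --deltas '[[[0, 0, -0.2], 0.17, 255], [[0, 0, -0.2], 0.17, 255], [[0, 0, -0.2], 0.17, 255], [[0, 0, -0.2], 0.17, 255], [[0, 0, -0.2], 0.17, 255], [[0, 0, 0], 0, 255], [[0, 0, -3], 0, 255], [[0, 0, 0], 0, 255], [[0, 0, 0], 0, 255]]'

```text
t: 14.45
eef_pos: [0.5625, -0.1082, 0.1784]
tcp_rot: [[0.757, -0.653, 0.0], [-0.653, -0.757, -0.0], [0.0, -0.0, -1.0]]
force: [0.1, -0.8, -0.9]
opening: 0.0503
finger_force: 30.0
```

Run:
```python
from h import *
show();snap('wrist','w10.png')
th,v=blades('w10.png');print(list(zip(th[80:270:5].astype(int).tolist(),np.nan_to_num(v[80:270:5]).astype(int).tolist())))
```

```text
{'t': np.float64(14.45), 'eef_pos': array([ 0.5625, -0.1082,  0.1784]), 'force': array([ 0.1477, -0.7511, -0.8904]), 'wrist_torque': array([-0.1996, -0.0391, -0.0023]), 'opening': np.float64(0.0503), 'finger_force': np.float64(29.9999), 'q': array([ 0.0697,  0.4588,  0.0146,  1.9122, -0.0093,  0.7703, -2.1927])}
yaw -40.75818230172183
[(-100, 136), (-95, 137), (-90, 135), (-85, 136), (-80, 144), (-75, 145), (-70, 141), (-65, 146), (-60, 156), (-55, 157), (-50, 181), (-45, 127), (-40, 102), (-35, 103), (-30, 103), (-25, 109), (-20, 119), (-15, 132), (-10, 138), (-5, 140), (0, 155), (5, 194), (10, 165), (15, 151), (20, 144), (25, 138), (30, 136), (35, 143), (40, 142), (45, 139), (50, 146), (55, 136), (60, 165), (65, 0), (70, 0), (75, 0), (80, 0), (85, 0)]
```

The rise is free: force is only about 1 N, roughly the cap's weight. I'll lift carefully.

Call:
carry_out --deltas '[[[0, 0, -4], 0, 255], [[0, 0, -4], 0, 255], [[0, 0, 0], 0, 255]]'

```text
t: 14.88
eef_pos: [0.5627, -0.1078, 0.1867]
tcp_rot: [[0.757, -0.653, 0.001], [-0.653, -0.757, 0.0], [0.0, -0.001, -1.0]]
force: [0.1, 0.3, -0.2]
opening: 0.0497
finger_force: 30.0
```

Call:
carry_out --deltas '[[[0, 0, -10], 0, 255], [[0, 0, -15], 0, 255], [[0, 0, -15], 0, 255], [[0, 0, -15], 0, 255], [[0, 0, -15], 0, 255], [[0, 0, 0], 0, 255], [[0, 0, 0], 0, 255], [[0, 0, 0], 0, 255], [[0, 0, 0], 0, 255]]'

```text
t: 16.0
eef_pos: [0.5622, -0.108, 0.2557]
tcp_rot: [[0.757, -0.654, -0.001], [-0.654, -0.757, 0.0], [-0.001, 0.001, -1.0]]
force: [0.5, 1.0, -1.5]
opening: 0.0499
finger_force: 30.0
```

Run:
```python
from h import *
show();snap('side','s9.png');snap('wrist','w11.png')
a=cv2.imread('pics/s9.png')[160:300,216:400];b=cv2.imread('pics/w11.png')
cv2.imwrite('pics/c9.png',cv2.resize(np.hstack([cv2.resize(a,(526,400)),b]),(800,274)))
```

```text
{'t': np.float64(16.0), 'eef_pos': array([ 0.5622, -0.108 ,  0.2557]), 'force': array([ 0.4543,  0.9791, -1.4607]), 'wrist_torque': array([0.1081, 0.0238, 0.0173]), 'opening': np.float64(0.0499), 'finger_force': np.float64(29.9998), 'q': array([ 0.0642,  0.3596,  0.0208,  1.8536, -0.0091,  0.9294, -2.1938])}
yaw -40.806483023884574
```

View pics/c9.png

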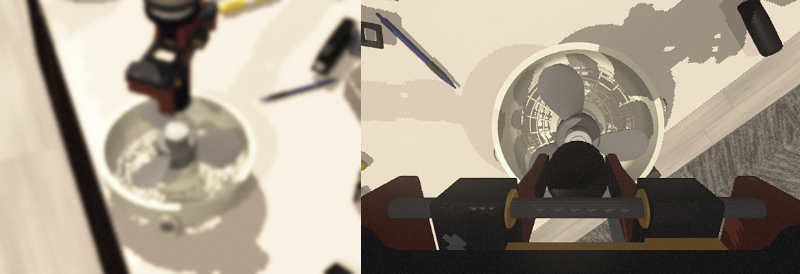

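The side crop at (178,135) shows the bare stud. The cap is upright between the pads at (577,168), about 8 cm above its seat.

```bash
python3 -c "
from cell import hand_in
print(hand_in())"
```

```text
the job is handed in; nothing more can be done
None
```

I pushed the blades clockwise through a little over one full turn, found the cap's thread to be left-handed, unscrewed it clockwise, and handed in with it held upright and still about 8 cm above its seat; I saw nothing else disturbed, but the hand-in returned no verdict.

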